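# Tip a glazed tile over the edge of the setting board

### The job

One of the two clay tiles in front of the cork-topped setting board lies glazed side down, with its bare orange side up. Without gripping it or lifting it off its support, push it with the fingertips up against the board's front edge, then push its bevelled near edge up so that it stands on end against that edge and turns over onto the cork, where it must lie flat with the blue glazed side up. Leave the other tile and everything else where they are.

Things in the scene. Friction and masses are not known exactly. Their poses are not given: they have to be found in the camera images.
- tile: Clay tile lying wrong side up: 80 (x) by 90 (y) by 20 mm thick, 0.15 to 0.27 kg, bare orange clay on top, blue glaze with a white daisy underneath. Origin at its centre, 10 mm above the table at first; z comes out of the bare side (up at first, down once turned over); +x points to its square edge, which faces the board, -x to its bevelled edge, which faces the robot.
- tile_far (a point): middle of the tile's square +x edge, half-way up its thickness, 40 mm from its centre; it lies 25 to 60 mm in front of the board's edge at first
- tile_near (a point): middle of the tile's bevelled -x edge, half-way up its thickness, 40 mm from its centre. Only the upper 4 mm (16 to 20 mm above the table) are an upright lip; below it the underside slopes down and 16 mm inwards to the table, so a fingertip leaning forward catches under the lip
- tile_left (a point): middle of the tile's +y side, half-way up its thickness, 45 mm from its centre
- tile_right (a point): middle of the tile's -y side, half-way up its thickness, 45 mm from its centre
- other_tile: The second tile, of the same size and bevel, already right way up with blue glaze and daisy on top; origin at its centre. It lies loose on the table to the left or right of the first, at least 20 mm clear of it.
- setting_board: Fixed flat plywood board with a cork top, 130 mm deep (x) by 320 mm wide (y), top 12 mm above the table, with a wooden fence along its rear (26 mm high, 14 mm thick, outside the 130 mm). Origin under its centre at table height; x points away from the robot.
- board_edge (a point): middle of the board's front top edge (the 12 mm step), axes as the board's: x points away from the robot across the cork, y along the edge to the left, z up
- pin_tin: round blue tin with grey lid, 70 mm across, 36 mm tall; loose, stands to the left of the work, not to be moved; origin under its centre
- tape_roll: roll of masking tape lying flat, 91 mm across, 24 mm tall; loose, stands to the left of the work, not to be moved; origin under its centre
Mind the look-alikes: they are no part of the job. What is shaped like the tile but yellow is not meant.

How it is judged:
On the way, in this order (a step that is already met when the one before it is completed fails the run):
1. the tile, still lying flat, is pushed up against the front edge of the board (its far edge within 12 mm of it) (x of tile_far in the frame of board_edge between -0.012 and 0.01 m and angle between tile's own z axis and vertical below 0.3 rad), for 0.05 s.
2. the tile stands on end (within 35 degrees of upright) with its far edge still at the board's edge (angle between tile's own z axis and vertical between 0.96 and 2.18 rad and x of tile_far in the frame of board_edge between -0.04 and 0.04 m and height (world z) of tile_far below 0.035 m), for 0.04 s.
At the end, for the whole second after the job is handed in: the tile lies still and flat (within 5 degrees) on the cork, glazed side up, its centre at least 5 mm behind the board's front edge, and the other tile is within 15 mm of where it lay (angle between tile's own z axis and vertical above 3.04 rad and x of tile in the frame of board_edge between 0.005 and 0.125 m and y of tile in the frame of board_edge between -0.15 and 0.15 m and height (world z) of tile between 0.018 and 0.028 m and linear speed of tile below 0.01 m/s and angular speed of tile below 0.1 rad/s and distance of other_tile from where it was at the start of the episode below 0.015 m); the robot touches nothing.
It fails at once if the tile is carried: all four of its edges are more than 40 mm above the table (height (world z) of each of tile_far, tile_near, tile_left, tile_right above 0.04 m).
It fails at once if the other tile is shifted more than 15 mm or tipped (distance of other_tile from where it was at the start of the episode above 0.015 m or angle between other_tile's own z axis and vertical above 0.3 rad).
It fails at once if one of the things around the work is moved by more than 20 mm (distance of any of pin_tin, tape_roll from where it was at the start of the episode above 0.02 m).
It also fails if it takes over 40 s, if anything falls off the work surface, if the arm or the gripper's body presses on something with over 40 N, if the wrist force passes 120 N, or if a joint passes its speed limit or range.

### The arm

A 6-joint arm with a two-finger parallel gripper is mounted at the origin on a cart in front of the work surface, level with it; the furniture and walls round the work are solid. World frame = base frame: x ahead of the robot, y to its left, z up, the work surface at z = 0. Lengths are in m, angles in rad, forces in N, time in s.
With the tool pointing down it reaches from about 0.35 to 0.85 m from the base axis. Payload 8.1 kg.
Tool frame: the origin (TCP) lies midway between the tips of the shut fingers; the grasp point (between the pads) lies 19 mm behind it (robot.hold_point_z is the distance from the TCP to the grasp point, in m); z points along the fingers, y is the line along which they close (so a half turn about z gives the same grasp; the last joint's range is limited). The gripper opens to 93 mm and grips with 3 to 60 N. Pads are 15 mm wide; open, the fingers measure 128 mm over their backs; the gripper's body (75 mm by 188 mm) begins 65 mm behind the grasp point.
Start: joints at [-1.333, 0.13, 1.488, -0, 1.523, -0.085], TCP at [0.19, -0.569, 0.219] pointing down, gripper open.
Joint ranges: [-2.96, 2.96], [-0.89, 2.26], [0.02, 2.5], [-1.34, 4.48], [0, 2.73], [-2.66, 2.66]. Speed limits (rad/s): [2.39, 2.39, 2.79, 3.14, 3.14, 3.14].

### API

Orientations are given as a rotation vector (axis times angle).
In Python, from cell import robot gives the robot as it stands.
- The arm moves only by the tool send_rows, never from a script. Its argument "increments" is a list of rows, each an object of numbers: "dx", "dy", "dz": the shift along the tool's x, y, z in m; "roll": the turn about the tool's z in rad; "hand": the finger opening in m, from 0 to 0.093. A call has 1 to 20 rows; each row is the pose to reach, as a shift and turn from the pose commanded when the call began, along the tool's axes at that moment; what a row does not reach only later rows make up. A row lasts 1/8 s, in which the tool goes at most 62.5 mm and 10.7 degrees, less where a joint would pass 70% of its speed; a pose out of reach is approached as far as the arm can. A call with a gripper value outside its range is refused whole. The fingers move at their own pace and stop on an object; "force" is the grip in N (left out, the last holds). Time passes only in rows, so rows that repeat a pose let the fingers close. It gives the time, the measured TCP pose, the force, the opening and the grip force at its end, in the units of the state.
- robot.state(): the state, without advancing time (a new reading comes with each control period).
- robot.capture(name): name is "side" or "top"; returns the picture (420x560x3 uint8, red, green, blue); there is no depth.
- robot.get_calibration(name): a dict with "mtx" (3x3 intrinsics, pixels), "cam_to_world" (4x4, takes a point from camera to world coordinates). Camera axes: x right, y up, looking along -z (the intrinsics and any distortion apply to the point x, -y, -z); pixel columns grow to the right and rows downward; lengths in m; the calibration is good to about 2 mm. A picture is of the moment at which its call begins. get_calibration takes no time and is no camera call.
- robot.job_done(): hands the job in; it is judged then, once.
The state is a dict: "t": time; "qpos": joint angles; "qvel": joint speeds; "joint_torque": joint torques, N m; "tool_pos": TCP position; "ee_rot": TCP orientation; "wrist_force": force on the tool from outside, world axes, zero at the start; "ft_torque": the same for the moment, N m; "finger_gap": finger opening in m; "finger_force": force on a finger pad.
Only numpy, scipy, OpenCV 4.12 (cv2) and the standard library are available. Lean on these libraries where they do the work, as an engineer would, in place of code of your own. Each camera call takes 0.05 s, during which the arm holds its last target. There are 200 camera calls.

## Working session

There is one attempt and no reset: what is moved stays moved. The work goes in short steps, Python scripts to look and compute and a tool call to move; the robot and the scene stay as the last step left them, time stands still between calls to the robot, and variables do not carry over. Pictures are saved under pics/ and viewed, at most 10 in all, crops included, and the job is handed in when it is done.

Besides the shell and the picture viewer there is one more tool, called after ">>>" as name([rows], argument=value, ...), one row to a line, values as JSON. send_rows: Moves the arm, as the interface text tells. Its arguments: {"type":"object","properties":{"increments":{"type":"array"},"force":{"type":"number"}},"required":["increments"]}

```bash
mkdir -p pics; cat > h.py <<'E'
import numpy as np, cv2
from cell import robot
def shot(cam,name):
    im=robot.capture(cam); cv2.imwrite(f'pics/{name}.png',im[:,:,::-1]); return im
def px(cam,u,v,z):
    c=robot.get_calibration(cam); K=np.array(c['mtx']); T=np.array(c['cam_to_world'])
    d=np.linalg.inv(K)@[u,v,1]; d=T[:3,:3]@[d[0],-d[1],-d[2]]; o=T[:3,3]
    return o+d*(z-o[2])/d[2]
E
python3 - <<'E'
from h import *
a=shot('top','t0'); b=shot('side','s0')
s=robot.state(); print({k:np.round(v,3) for k,v in s.items()})
for c in('top','side'): print(robot.get_calibration(c))
E
```

```text
{'t': np.float64(0.1), 'qpos': array([-1.333,  0.131,  1.489, -0.   ,  1.523, -0.085]), 'qvel': array([-0.002, -0.003, -0.002,  0.   , -0.001,  0.001]), 'joint_torque': array([ 3.0000e-03, -5.6134e+01, -4.9310e+01,  7.7000e-02,  2.9000e-02,
       -0.0000e+00]), 'tool_pos': array([ 0.19 , -0.569,  0.218]), 'ee_rot': array([-3.099, -0.505,  0.   ]), 'wrist_force': array([ 0.173, -0.031,  0.558]), 'ft_torque': array([-0.031,  0.018,  0.036]), 'finger_force': np.float64(0.0), 'finger_gap': np.float64(0.093)}
{'mtx': array([[457.8572378 ,   0.        , 282.97067697],
       [  0.        , 457.8572378 , 206.6018351 ],
       [  0.        ,   0.        ,   1.        ]]), 'cam_to_world': array([[ 0.0227571 ,  0.98826732, -0.15102921,  0.39450437],
       [-0.99962396,  0.02018149, -0.01856487,  0.27678042],
       [-0.01529906,  0.1513949 ,  0.98835496,  0.91966075],
       [ 0.        ,  0.        ,  0.        ,  1.        ]])}
{'mtx': array([[453.36711902,   0.        , 277.31354464],
       [  0.        , 453.36711902, 210.48782572],
       [  0.        ,   0.        ,   1.        ]]), 'cam_to_world': array([[-9.99963109e-01, -8.00416057e-03, -3.11672705e-03,
         5.24533524e-01],
       [ 3.32916995e-04, -3.98693391e-01,  9.17084222e-01,
         1.04255321e+00],
       [-8.58310784e-03,  9.17049352e-01,  3.98681347e-01,
         3.94337464e-01],
       [ 0.00000000e+00,  0.00000000e+00,  0.00000000e+00,
         1.00000000e+00]])}
```

View pics/t0.png

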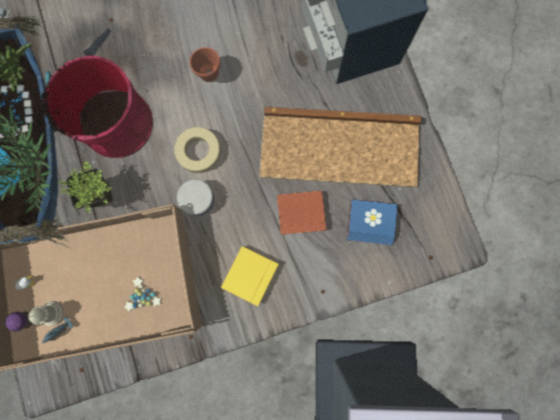

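View pics/s0.png

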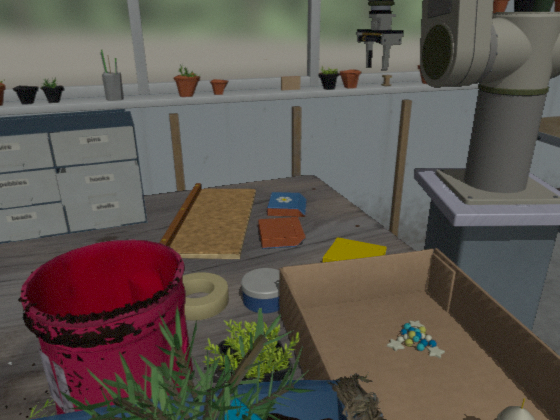

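The top view shows the orange tile at about (302,213), the blue tile at (373,221), the board's front edge running from (260,178) to (417,186), and the yellow decoy at (250,275). The tin is at (195,197) and the tape at (197,149). I'll enlarge the work area.

```bash
python3 - <<'E'
from h import *
a=cv2.imread('pics/t0.png')[165:255,250:425]
cv2.imwrite('pics/c0.png',cv2.resize(a,None,fx=4.5,fy=4.5,interpolation=cv2.INTER_CUBIC))
E
```

```text
(no output)
```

View pics/c0.png

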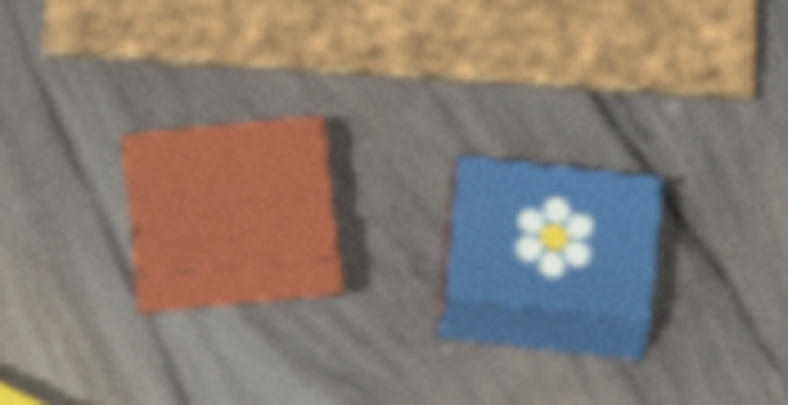

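```bash
python3 - <<'E'
from h import *
f=lambda u,v,z: px('top',250+u/4.5,165+v/4.5,z)[:2]
P=[f(*p,.02) for p in((124,135),(322,117),(342,293),(138,312))]
print('tile FL FR NR NL',np.round(P,4),'c',np.mean(P,0).round(4))
far=(P[0]+P[1])/2;near=(P[2]+P[3])/2;d=far-near;print('far',far,'near',near,'len',np.linalg.norm(d),'yaw',np.arctan2(d[1],d[0]))
d=P[0]-P[1]+P[3]-P[2];print('yaw side',np.arctan2(-d[0],d[1]),np.linalg.norm(d)/2)
A=f(42,53,.012);B=f(755,97,.012);print('board',A,B,np.linalg.norm(A-B));d=A-B;yb=np.arctan2(-d[0],d[1]);print('yaw board',yb)
n=np.array([np.cos(yb),np.sin(yb)]);m=(A+B)/2
print('in board frame x far,L,R,c:',[(p-m)@n for p in(far,P[0],P[1],np.mean(P,0))],'y c',(np.mean(P,0)-m)@[-n[1],n[0]],'mid',m,'n',n)
print('other FL,FR,NR,NL',[f(*p,z).round(3) for p,z in(((460,157),.02),((662,178),.02),((640,360),.0),((440,340),.0))])
for p in((195,197,.036),(197,149,.024)): print(px('top',*p)[:2])
E
```

```text
tile FL FR NR NL [[0.5552 0.305 ]
 [0.565  0.2174]
 [0.4869 0.2079]
 [0.4766 0.297 ]] c [0.5209 0.2568]
far [0.56011547 0.26120636] near [0.48175538 0.25241212] len 0.07885202993283712 yaw 0.11176091985745587
yaw side 0.11328134588897881 0.08893264637946173
board [0.59338547 0.34314521] [0.57949009 0.0238074 ] 0.3196399851208993
yaw board -0.04348564687282803
in board frame x far,L,R,c: [np.float64(-0.02967650231702391), np.float64(-0.03650874667988598), np.float64(-0.022844257954161847), np.float64(-0.06862835778113675)] y c 0.07041609282201701 mid [0.58643778 0.18347631] n [ 0.99905465 -0.04347194]
other FL,FR,NR,NL [array([0.548, 0.156]), array([0.541, 0.068]), array([0.462, 0.074]), array([0.469, 0.163])]
[0.54508751 0.4666503 ]
[0.64573936 0.47029   ]
```

```bash
cat >> h.py <<'E'
from scipy.spatial.transform import Rotation as R
def delta(*targets,yaw=-0.043):
    s=robot.state(); r=R.from_rotvec(s['ee_rot']).as_matrix()
    y=np.arctan2(r[1,0],r[0,0]); print('pos',np.round(s['tool_pos'],4),'yaw',round(y,4),'tilt',np.round(r[:,2],3),'roll',round(y-yaw,3),'F',np.round(s['wrist_force'],1),'t',s['t'])
    for t in targets: print(t,np.round(r.T@(np.array(t)-s['tool_pos']),4))
E
python3 -c "
from h import *
delta((.42,-.2,.2),(.452,.252,.1),(.452,.252,.02))"
```

```text
pos [ 0.1902 -0.5685  0.2177] yaw 0.3228 tilt [-0.     0.002 -1.   ] roll 0.366 F [ 0.2 -0.   0.6] t 0.1
(0.42, -0.2, 0.2) [ 0.3348 -0.2765  0.0182]
(0.452, 0.252, 0.1) [ 0.5085 -0.6949  0.1189]
(0.452, 0.252, 0.02) [ 0.5085 -0.6947  0.1989]
```

>>> send_rows([
  {"dx":0.055,"dy":-0.045,"dz":0.0,"hand":0.04},
  {"dx":0.11,"dy":-0.09,"dz":0.0,"hand":0.04,"roll":0.1},
  {"dx":0.165,"dy":-0.135,"dz":0.0,"hand":0.04,"roll":0.2},
  {"dx":0.22,"dy":-0.18,"dz":0.01,"hand":0.04,"roll":0.3},
  {"dx":0.28,"dy":-0.23,"dz":0.015,"hand":0.04,"roll":0.366},
  {"dx":0.335,"dy":-0.277,"dz":0.018,"hand":0.04,"roll":0.366},
  {"dx":0.335,"dy":-0.277,"dz":0.018,"hand":0.04,"roll":0.366},
  {"dx":0.355,"dy":-0.33,"dz":0.03,"hand":0.04,"roll":0.366},
  {"dx":0.38,"dy":-0.385,"dz":0.04,"hand":0.04,"roll":0.366},
  {"dx":0.4,"dy":-0.44,"dz":0.05,"hand":0.04,"roll":0.366},
  {"dx":0.425,"dy":-0.495,"dz":0.065,"hand":0.04,"roll":0.366},
  {"dx":0.45,"dy":-0.55,"dz":0.08,"hand":0.04,"roll":0.366},
  {"dx":0.47,"dy":-0.605,"dz":0.09,"hand":0.04,"roll":0.366},
  {"dx":0.49,"dy":-0.65,"dz":0.1,"hand":0.04,"roll":0.366},
  {"dx":0.508,"dy":-0.695,"dz":0.119,"hand":0.04,"roll":0.366},
  {"dx":0.508,"dy":-0.695,"dz":0.119,"hand":0.04,"roll":0.366},
  {"dx":0.508,"dy":-0.695,"dz":0.119,"hand":0.04,"roll":0.366},
  {"dx":0.508,"dy":-0.695,"dz":0.119,"hand":0.04,"roll":0.366},
])

```text
validation failed for argument at $.in...
```

```bash
python3 -c "
from h import *
delta((.452,.252,.02),(.452,.252,.005)); a=shot('top','t1');b=shot('side','s1')
c=np.hstack([cv2.resize(a[140:290,230:400],None,fx=2.3,fy=2.3),cv2.resize(b[140:290,150:320],None,fx=2.3,fy=2.3)]);cv2.imwrite('pics/c1.png',c[:,:,::-1])"
```

```text
pos [ 0.1902 -0.5685  0.2177] yaw 0.3228 tilt [-0.     0.002 -1.   ] roll 0.366 F [ 0.2 -0.   0.6] t 0.1
(0.452, 0.252, 0.02) [ 0.5085 -0.6947  0.1989]
(0.452, 0.252, 0.005) [ 0.5085 -0.6947  0.2139]
```

View pics/c1.png

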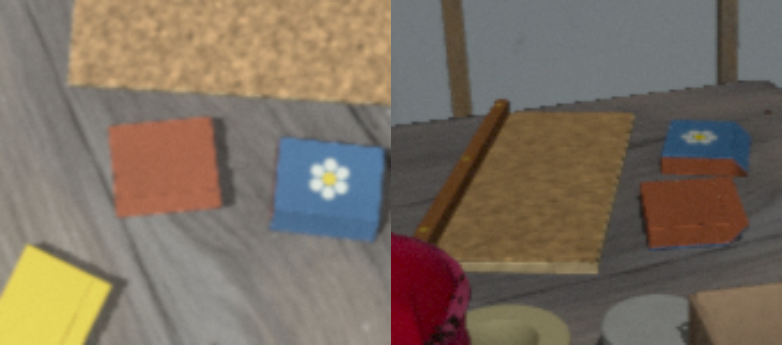

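The call was refused and the arm hasn't moved. The picture shows the same scene as before. My first row left out "roll", so I'll retry with all the keys in every row.

>>> send_rows([
  {"dx":0.055,"dy":-0.045,"dz":0.0,"roll":0.0,"hand":0.04},
  {"dx":0.11,"dy":-0.09,"dz":0.0,"roll":0.1,"hand":0.04},
  {"dx":0.165,"dy":-0.135,"dz":0.0,"roll":0.2,"hand":0.04},
  {"dx":0.22,"dy":-0.18,"dz":0.01,"roll":0.3,"hand":0.04},
  {"dx":0.28,"dy":-0.23,"dz":0.015,"roll":0.366,"hand":0.04},
  {"dx":0.335,"dy":-0.277,"dz":0.018,"roll":0.366,"hand":0.04},
])

```text
t: 0.95
tool_pos: [0.3894, -0.2497, 0.2038]
ee_rot: [3.141, -0.07, 0.0]
wrist_force: [1.0, -0.8, 0.8]
finger_gap: 0.041
finger_force: 0.0
```

>>> send_rows([
  {"dx":0.0,"dy":-0.06,"dz":0.0,"roll":0.0,"hand":0.04},
  {"dx":0.003,"dy":-0.12,"dz":0.0,"roll":0.0,"hand":0.04},
  {"dx":0.005,"dy":-0.18,"dz":0.0,"roll":0.0,"hand":0.04},
  {"dx":0.007,"dy":-0.24,"dz":0.01,"roll":0.0,"hand":0.04},
  {"dx":0.009,"dy":-0.3,"dz":0.03,"roll":0.0,"hand":0.04},
  {"dx":0.011,"dy":-0.36,"dz":0.05,"roll":0.0,"hand":0.04},
  {"dx":0.013,"dy":-0.42,"dz":0.08,"roll":0.0,"hand":0.04},
  {"dx":0.013,"dy":-0.453,"dz":0.1,"roll":0.0,"hand":0.04},
  {"dx":0.013,"dy":-0.453,"dz":0.1,"roll":0.0,"hand":0.04},
  {"dx":0.013,"dy":-0.453,"dz":0.1,"roll":0.0,"hand":0.04},
])

```text
t: 2.2
tool_pos: [0.4213, 0.2002, 0.1041]
ee_rot: [3.14, -0.067, -0.0]
wrist_force: [0.1, 0.1, 0.4]
finger_gap: 0.0403
finger_force: 0.0
```

```bash
python3 -c "
from h import *
delta((.452,.252,.03),(.452,.252,.006)); a=shot('top','t2');b=shot('side','s2')
c=np.hstack([cv2.resize(a[140:290,230:400],None,fx=2.3,fy=2.3),cv2.resize(b[140:290,200:370],None,fx=2.3,fy=2.3)]);cv2.imwrite('pics/c2.png',c[:,:,::-1])"
```

```text
pos [0.4213 0.2002 0.1041] yaw -0.0425 tilt [-0. -0. -1.] roll 0.0 F [0.1 0.1 0.4] t 2.2
(0.452, 0.252, 0.03) [ 0.0285 -0.0531  0.0741]
(0.452, 0.252, 0.006) [ 0.0285 -0.0531  0.0981]
```

View pics/c2.png

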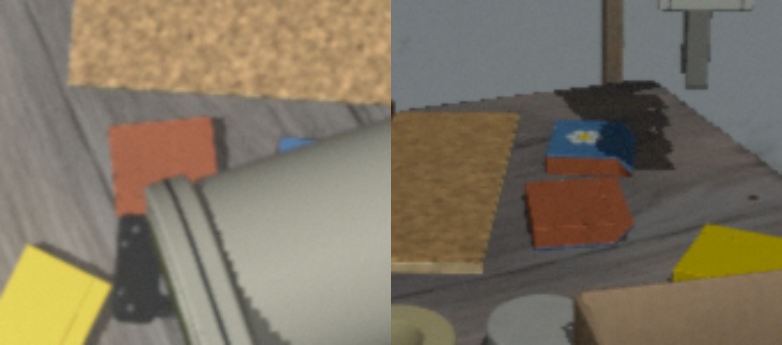

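The hand hovers beside the tile: gripper end at crop (140,260), tile untouched. Next is the lateral shift and descent.

>>> send_rows([
  {"dx":0.028,"dy":-0.053,"dz":0.0,"roll":0.0,"hand":0.04},
  {"dx":0.028,"dy":-0.053,"dz":0.04,"roll":0.0,"hand":0.04},
  {"dx":0.028,"dy":-0.053,"dz":0.075,"roll":0.0,"hand":0.04},
  {"dx":0.028,"dy":-0.053,"dz":0.09,"roll":0.0,"hand":0.04},
  {"dx":0.028,"dy":-0.053,"dz":0.098,"roll":0.0,"hand":0.04},
  {"dx":0.028,"dy":-0.053,"dz":0.098,"roll":0.0,"hand":0.04},
])

```text
t: 3.05
tool_pos: [0.4523, 0.2521, 0.0068]
ee_rot: [-3.14, 0.069, -0.001]
wrist_force: [-0.2, -0.6, -0.4]
finger_gap: 0.0401
finger_force: 0.0
```

>>> send_rows([
  {"dx":0.008,"dy":0,"dz":0.0,"roll":0.0,"hand":0.04},
  {"dx":0.014,"dy":0,"dz":0.0,"roll":0.0,"hand":0.04},
  {"dx":0.02,"dy":0,"dz":0.0,"roll":0.0,"hand":0.04},
  {"dx":0.026,"dy":0,"dz":0.0,"roll":0.0,"hand":0.04},
  {"dx":0.032,"dy":0,"dz":0.0,"roll":0.0,"hand":0.04},
  {"dx":0.038,"dy":0,"dz":0.0,"roll":0.0,"hand":0.04},
  {"dx":0.044,"dy":0,"dz":0.0,"roll":0.0,"hand":0.04},
  {"dx":0.047,"dy":0,"dz":0.0,"roll":0.0,"hand":0.04},
  {"dx":0.047,"dy":0,"dz":0.0,"roll":0.0,"hand":0.04},
])

```text
t: 4.18
tool_pos: [0.4989, 0.2501, 0.006]
ee_rot: [3.141, -0.068, 0.0]
wrist_force: [0.2, -0.3, -0.8]
finger_gap: 0.0403
finger_force: 0.0
```

```bash
python3 -c "
from h import *
delta(); a=shot('top','t3');b=shot('side','s3')
c=np.hstack([cv2.resize(a[140:290,230:400],None,fx=2.3,fy=2.3),cv2.resize(b[160:270,200:325],None,fx=3.135,fy=3.135)[:345]]);cv2.imwrite('pics/c3.png',c[:,:,::-1])"
```

```text
pos [0.4989 0.2501 0.006 ] yaw -0.0434 tilt [ 0. -0. -1.] roll -0.0 F [ 0.2 -0.3 -0.8] t 4.175
```

View pics/c3.png

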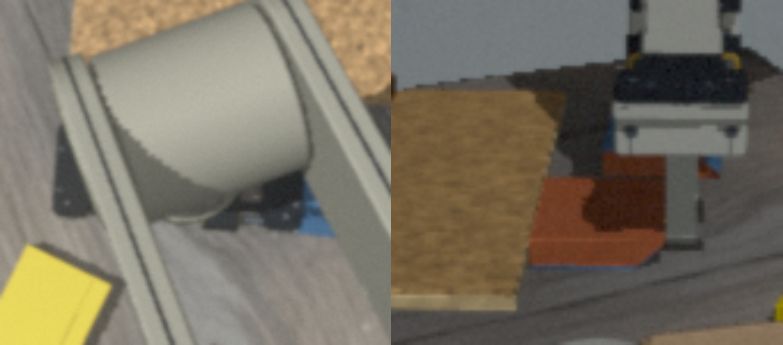

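The side view shows the fingertip at crop (685,240) behind the bevelled edge, and the tile square and close to the board edge. I'll keep pushing until the force rises.

>>> send_rows([
  {"dx":0.003,"dy":0,"dz":0.0,"roll":0.0,"hand":0.04},
  {"dx":0.005,"dy":0,"dz":0.0,"roll":0.0,"hand":0.04},
  {"dx":0.005,"dy":0,"dz":0.0,"roll":0.0,"hand":0.04},
])

```text
t: 4.65
tool_pos: [0.5014, 0.2501, 0.0057]
ee_rot: [3.14, -0.068, -0.007]
wrist_force: [-9.8, 0.2, 7.5]
finger_gap: 0.0398
finger_force: 5.2
```

>>> send_rows([
  {"dx":0.002,"dy":0,"dz":-0.004,"roll":0.0,"hand":0.04},
  {"dx":0.003,"dy":0,"dz":-0.009,"roll":0.0,"hand":0.04},
  {"dx":0.004,"dy":0,"dz":-0.014,"roll":0.0,"hand":0.04},
])

```text
t: 5.03
tool_pos: [0.5039, 0.2498, 0.0185]
ee_rot: [3.14, -0.067, -0.011]
wrist_force: [-10.2, 1.1, 2.5]
finger_gap: 0.0403
finger_force: 5.4
```

```bash
python3 -c "
from h import *
delta(); b=shot('side','s4')
c=cv2.resize(b[160:270,200:325],None,fx=4,fy=4);cv2.imwrite('pics/c4.png',c[:,:,::-1])"
```

```text
pos [0.5039 0.2498 0.0185] yaw -0.0427 tilt [-0.007 -0.001 -1.   ] roll 0.0 F [-10.2   1.1   2.5] t 5.025
```

View pics/c4.png

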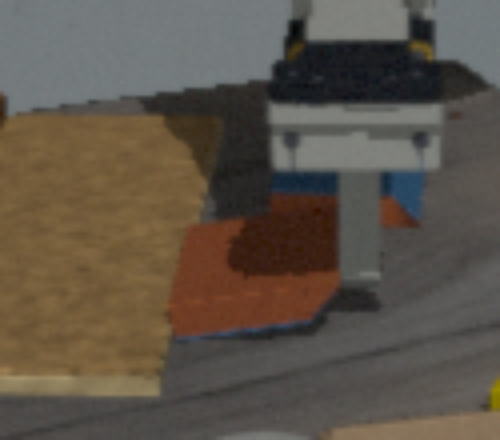

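The tile is tilted about 10°: bevel lifted at crop (320,320), far edge against the board at (175,320). I'll follow the arc.

>>> send_rows([
  {"dx":0.002,"dy":0,"dz":-0.006,"roll":0.0,"hand":0.04},
  {"dx":0.004,"dy":0,"dz":-0.012,"roll":0.0,"hand":0.04},
  {"dx":0.007,"dy":0,"dz":-0.018,"roll":0.0,"hand":0.04},
  {"dx":0.01,"dy":0,"dz":-0.024,"roll":0.0,"hand":0.04},
  {"dx":0.014,"dy":0,"dz":-0.029,"roll":0.0,"hand":0.04},
  {"dx":0.018,"dy":0,"dz":-0.034,"roll":0.0,"hand":0.04},
])

```text
t: 5.82
tool_pos: [0.5233, 0.2492, 0.0538]
ee_rot: [3.14, -0.067, -0.007]
wrist_force: [-3.4, 0.8, 3.5]
finger_gap: 0.0399
finger_force: 2.0
```

```bash
python3 -c "
from h import *
delta(); b=shot('side','s5')
c=cv2.resize(b[150:270,190:325],None,fx=4,fy=4);cv2.imwrite('pics/c5.png',c[:,:,::-1])"
```

```text
pos [0.5233 0.2492 0.0538] yaw -0.0426 tilt [-0.005 -0.    -1.   ] roll 0.0 F [-3.4  0.8  3.5] t 5.825
```

View pics/c5.png

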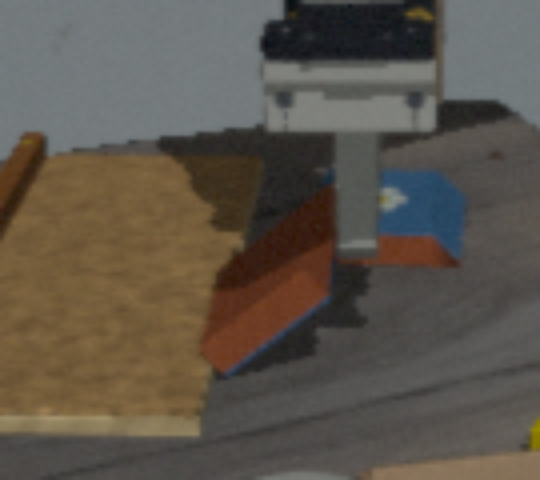

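The tile is at about 45°, its bevel flush with the finger at crop (330,260). Now mostly forward.

>>> send_rows([
  {"dx":0.006,"dy":0,"dz":-0.002,"roll":0.0,"hand":0.04},
  {"dx":0.012,"dy":0,"dz":-0.004,"roll":0.0,"hand":0.04},
  {"dx":0.018,"dy":0,"dz":-0.005,"roll":0.0,"hand":0.04},
  {"dx":0.024,"dy":0,"dz":-0.006,"roll":0.0,"hand":0.04},
  {"dx":0.03,"dy":0,"dz":-0.006,"roll":0.0,"hand":0.04},
  {"dx":0.035,"dy":0,"dz":-0.006,"roll":0.0,"hand":0.04},
  {"dx":0.04,"dy":0,"dz":-0.006,"roll":0.0,"hand":0.04},
])

```text
t: 6.75
tool_pos: [0.5659, 0.247, 0.0596]
ee_rot: [3.141, -0.068, -0.0]
wrist_force: [-0.9, 0.1, 0.9]
finger_gap: 0.0399
finger_force: 0.1
```

```bash
python3 -c "
from h import *
delta(); b=shot('side','s6')
c=cv2.resize(b[150:270,190:325],None,fx=4,fy=4);cv2.imwrite('pics/c6.png',c[:,:,::-1])"
```

```text
pos [0.5659 0.247  0.0596] yaw -0.0435 tilt [-0. -0. -1.] roll -0.0 F [-0.9  0.1  0.9] t 6.75
```

View pics/c6.png

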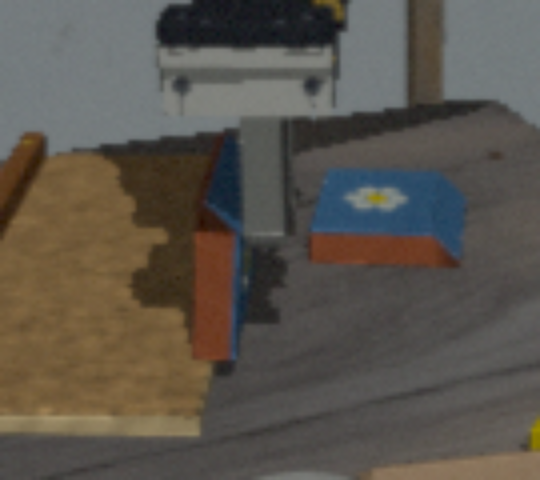

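The tile stands upright at the board edge, foot at crop (215,358), with the finger behind its glazed side. I'll push it over.

>>> send_rows([
  {"dx":0.005,"dy":0,"dz":0,"roll":0.0,"hand":0.04},
  {"dx":0.01,"dy":0,"dz":0,"roll":0.0,"hand":0.04},
  {"dx":0.015,"dy":0,"dz":0,"roll":0.0,"hand":0.04},
  {"dx":0.02,"dy":0,"dz":0,"roll":0.0,"hand":0.04},
  {"dx":0.025,"dy":0,"dz":0,"roll":0.0,"hand":0.04},
  {"dx":0.03,"dy":0,"dz":0,"roll":0.0,"hand":0.04},
  {"dx":0.035,"dy":0,"dz":0,"roll":0.0,"hand":0.04},
  {"dx":0.04,"dy":0,"dz":0,"roll":0.0,"hand":0.04},
  {"dx":0.04,"dy":0,"dz":0,"roll":0.0,"hand":0.04},
  {"dx":0.04,"dy":0,"dz":0,"roll":0.0,"hand":0.04},
])

```text
t: 8.05
tool_pos: [0.6054, 0.2456, 0.0599]
ee_rot: [3.141, -0.068, -0.0]
wrist_force: [-0.2, -0.6, 0.4]
finger_gap: 0.0401
finger_force: 0.0
```

```bash
python3 -c "
from h import *
delta(); b=shot('side','s7')
c=cv2.resize(b[150:270,150:325],None,fx=4,fy=4);cv2.imwrite('pics/c7.png',c[:,:,::-1])"
```

```text
pos [0.6054 0.2456 0.0599] yaw -0.0433 tilt [-0. -0. -1.] roll -0.0 F [-0.2 -0.6  0.4] t 8.05
```

View pics/c7.png

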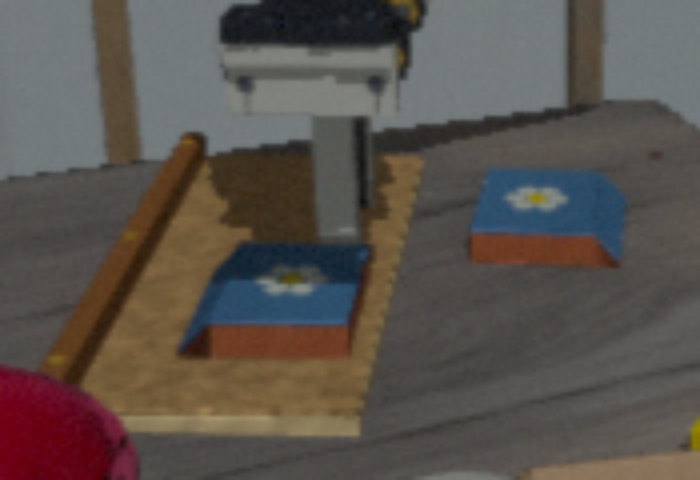

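The tile lies flat on the cork with the daisy up, wholly behind the front edge, and the other tile is in place. I'll lift clear and hand in.

>>> send_rows([
  {"dx":0,"dy":0,"dz":-0.03,"roll":0.0,"hand":0.04},
  {"dx":0,"dy":0,"dz":-0.06,"roll":0.0,"hand":0.04},
  {"dx":0,"dy":0,"dz":-0.06,"roll":0.0,"hand":0.04},
  {"dx":0,"dy":0,"dz":-0.06,"roll":0.0,"hand":0.04},
])

```text
t: 8.6
tool_pos: [0.605, 0.2455, 0.1191]
ee_rot: [3.141, -0.068, -0.001]
wrist_force: [-1.0, 0.1, -1.2]
finger_gap: 0.0401
finger_force: 0.0
```

```bash
python3 -c "
from h import *
print(robot.job_done())"
```

```text
the job is handed in; nothing more can be done
None
```

The last side picture shows the tile turned over and lying flat on the cork, glazed side up, with the other tile where it was; I handed the job in at about 8.6 s, and no verdict came back.

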